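# Sort the mixed-up tools back onto their own rests

### The job

The three tools lie on each other's rests: put each on the rest of its own length (pin vise on the short rest, tweezers on the medium, probe on the long), lying level in both notches and roughly centred, either end first. Park one on the empty round-footed spare rest on the way, lay the tools down rather than dropping them, and leave the tin and the jar where they stand.

Things in the scene. Friction and masses are not known exactly. Their poses are not given: they have to be found in the camera images.
- pin_vise: Pin vise, the shortest and thickest tool: straight round-looking aluminium body 13 mm thick and 100 mm long with a dark cap at -x, a brass collet and 9 mm thin bit at +x; 109 mm overall, 45 g. Loose. Origin: middle of the 100 mm body, on its underside; x along the tool, z up. At the start it lies on the medium rest.
- tweezers: Steel tweezers lying on edge, rigid (the arms do not flex): 140 mm long, 9 mm high, two arms joined at one end (-x), bulging to 15 mm wide over the middle 40 mm and meeting in a point (+x); 30 g. Loose. Origin: middle of the length, on the underside; x along the tool, z up. At the start they lie on the long rest.
- probe: Slim double-ended probe, the longest tool: aluminium handle 10 mm thick, 100 mm long, with a 3 mm thick steel wire out of each end, one straight (-x), one with its tip bent sideways (+x); 175 mm overall, 30 g. Loose. Origin: middle of the handle, on its underside; x along the tool, z up. At the start it lies on the short rest.
- rest_short: Short black tool rest: foot 110 x 50 x 6 mm. Two black saddle plates 6 mm thick cross it, centred 30 mm either side of the origin along x (54 mm clear between them); each has a notch: flat seat 20 mm wide at height 30 mm, cheeks opening to 40 mm wide at height 45 mm. A tool lies in both notches, along x. Fixed. Origin: centre of the underside; x along the rest, z up.
- rest_medium: Medium black plastic tool rest: rectangular foot 145 x 50 mm, 6 mm thick; home of the tweezers. Saddles, axes and origin exactly as on the short rest (seat 30 mm high). Fixed.
- rest_long: Long black plastic tool rest: rectangular foot 180 x 50 mm, 6 mm thick; home of the probe. Saddles, axes and origin exactly as on the short rest (seat 30 mm high). Fixed.
- spare_rest: Spare tool rest, empty at the start: round black foot 92 mm across, 6 mm thick. Saddles, axes and origin exactly as on the short rest (seat 30 mm high). Fixed.
- tin: Closed round aluminium tin, 73 mm across, 24 mm high, loose, 120 g, beyond the rests; a bystander. Origin: centre of its underside.
- jar: Small amber glass jar with a white cap, 42 mm across, 50 mm high, loose, 110 g, beyond the rests; a bystander. Origin: centre of its underside. (Low fixed bystanders up to 18 mm high stand between the rests; anything taller than the jar stands beyond x = 0.78 m or more than 0.45 m to the side.)
Not all that is in view belongs to the job. What is shaped like the spare_rest but white is not meant.

How it is judged (in metres and radians):
On the way:
1. one of the three tools has been laid in the notches of the spare rest and let go (((x of pin_vise in the frame of spare_rest between -0.015 and 0.015 m and y of pin_vise in the frame of spare_rest between -0.01 and 0.01 m and z of pin_vise in the frame of spare_rest between 0.022 and 0.038 m and angle between pin_vise's own x axis and vertical between 1.42 and 1.72 rad and angle between the x axis of pin_vise and the x axis of spare_rest, either way round below 0.2 rad and linear speed of pin_vise below 0.02 m/s and contact force between the fingers and pin_vise below 0.05 N) or (x of tweezers in the frame of spare_rest between -0.015 and 0.015 m and y of tweezers in the frame of spare_rest between -0.01 and 0.01 m and z of tweezers in the frame of spare_rest between 0.022 and 0.038 m and angle between tweezers's own x axis and vertical between 1.42 and 1.72 rad and angle between the x axis of tweezers and the x axis of spare_rest, either way round below 0.2 rad and linear speed of tweezers below 0.02 m/s and contact force between the fingers and tweezers below 0.05 N) or (x of probe in the frame of spare_rest between -0.015 and 0.015 m and y of probe in the frame of spare_rest between -0.01 and 0.01 m and z of probe in the frame of spare_rest between 0.022 and 0.038 m and angle between probe's own x axis and vertical between 1.42 and 1.72 rad and angle between the x axis of probe and the x axis of spare_rest, either way round below 0.2 rad and linear speed of probe below 0.02 m/s and contact force between the fingers and probe below 0.05 N))), for 0.2 s.
At the end, for the whole second after the job is handed in: Pin vise on the short rest, tweezers on the medium, probe on the long: each at rest in the notches (underside within 8 mm of seat height), within 15 mm of the middle along the rest and 10 mm across, level within 0.15 rad, aligned with the rest within 0.2 rad, either way round (x of pin_vise in the frame of rest_short between -0.015 and 0.015 m and y of pin_vise in the frame of rest_short between -0.01 and 0.01 m and z of pin_vise in the frame of rest_short between 0.022 and 0.038 m and angle between pin_vise's own x axis and vertical between 1.42 and 1.72 rad and angle between the x axis of pin_vise and the x axis of rest_short, either way round below 0.2 rad and linear speed of each of pin_vise, tweezers, probe below 0.02 m/s and x of tweezers in the frame of rest_medium between -0.015 and 0.015 m and y of tweezers in the frame of rest_medium between -0.01 and 0.01 m and z of tweezers in the frame of rest_medium between 0.022 and 0.038 m and angle between tweezers's own x axis and vertical between 1.42 and 1.72 rad and angle between the x axis of tweezers and the x axis of rest_medium, either way round below 0.2 rad and x of probe in the frame of rest_long between -0.015 and 0.015 m and y of probe in the frame of rest_long between -0.01 and 0.01 m and z of probe in the frame of rest_long between 0.022 and 0.038 m and angle between probe's own x axis and vertical between 1.42 and 1.72 rad and angle between the x axis of probe and the x axis of rest_long, either way round below 0.2 rad); the robot touches nothing.
It fails at once if the tin is pushed more than 15 mm (distance of tin from where it was at the start of the episode above 0.015 m).
It fails at once if the jar is pushed more than 15 mm (distance of jar from where it was at the start of the episode above 0.015 m).
It fails at once if the pin_vise is let go in mid-air, 35 mm or more above a rest's seat (height (world z) of pin_vise above 0.065 m and contact force between the fingers and pin_vise below 0.005 N).
It fails at once if the tweezers is let go in mid-air, 35 mm or more above a rest's seat (height (world z) of tweezers above 0.065 m and contact force between the fingers and tweezers below 0.005 N).
It fails at once if the probe is let go in mid-air, 35 mm or more above a rest's seat (height (world z) of probe above 0.065 m and contact force between the fingers and probe below 0.005 N).
It also fails if it takes over 112 s, if anything falls off the work surface, if the arm or the gripper's body presses on something with over 40 N, if the wrist force passes 120 N, or if a joint passes its speed limit or range.

### The arm

A 7-joint arm with a two-finger parallel gripper is mounted at the origin on the work surface. World frame = base frame: x ahead of the robot, y to its left, z up, the work surface at z = 0. Lengths are in mm, angles in rad, forces in N, time in s.
With the tool pointing down it reaches from about 350 to 900 mm from the base axis. Payload 19.9 kg.
Tool frame: the origin (TCP) lies between the finger pads; the fingertips stand tip_extent ahead of it and the grasp point (between the pads) lies 11 mm behind it (tip_extent is the distance from the TCP to the fingertips, in mm); y points along the fingers, x is the direction in which the jaws open and shut, and the axes are right-handed (so a half turn about y gives the same grasp; the last joint's range is limited). The gripper opens to 94 mm and grips with 3 to 60 N. Pads are 16 mm wide; open, the fingers measure 119 mm over their backs; the gripper's body (75 mm by 177 mm) begins 78 mm behind the grasp point.
Start: joints at [1.21, 0.417, -0.01, 1.614, 0.005, 1.111, -0.053], TCP at [196.479, -593.292, 213.425] pointing down, gripper open.
Joint ranges: [-2.81, 2.81], [-0.39, 2.02], [-1.27, 1.25], [0.06, 2.57], [-1.19, 4.33], [0.19, 2], [-2.82, 2.82]. Speed limits (rad/s): [1.89, 1.89, 2.39, 2.39, 3.01, 3.01, 3.01].

### API

Orientations are given as a unit quaternion [x, y, z, w].
In Python, from cell import state, get_image, calibration, hand_in, trace, pinpoint, tip_extent gives the robot as it stands.
- The arm moves only by the tool servo_tool, never from a script. Its argument "increments" is text: rows parted by semicolons, each of 7 numbers parted by spaces: the gripper command: -1 is fully open, 1 is shut, values between are in proportion, then the shift along the world's x, y, z in cm, then the turn, a rotation vector about the world's x, y, z in degrees. In form: claw tx ty tz rx ry rz; .... A call has 1 to 12 rows; each row is the pose to reach, as a shift and turn from the pose commanded when the call began; what a row does not reach only later rows make up. A row lasts 1/8 s, in which the tool goes at most 62.5 mm and 10.7 degrees, less where a joint would pass 70% of its speed; a pose out of reach is approached as far as the arm can. A call with a gripper value outside its range is refused whole. The fingers move at their own pace and stop on an object; "force" is the grip in N (left out, the last holds). Time passes only in rows, so rows that repeat a pose let the fingers close. It gives the time, the measured TCP pose, the force and the opening at its end, in the units of the state.
- state(): the state, without advancing time (a new reading comes with each control period).
- get_image(name): name is "scene" or "top" or "wrist"; returns (picture, depth): 400x640x3 uint8, blue, green, red; 400x640 float32, mm along the optical axis (not along the pixel's ray), 0 where there is no reading.
- calibration(name): a dict with "intrinsics" (3x3 intrinsics, pixels), "cam_to_world" (4x4, takes a point from camera to world coordinates); the wrist camera has in their place "tool_from_camera" (4x4, takes a point from camera to tool coordinates, whose origin is the TCP and whose axes are the tool frame's). Camera axes: x right, y up, looking along -z (the intrinsics and any distortion apply to the point x, -y, -z); pixel columns grow to the right and rows downward; lengths in mm; the calibration is good to about 2 mm. The wrist camera is an equidistant fisheye: a pixel r from the principal point sees the ray r / f radians off the axis. A picture is of the moment at which its call begins: read the wrist's pose just before it. calibration takes no time and is no camera call.
- hand_in(): hands the job in, once; it reports no verdict.
Trained networks look in the newest picture that a camera, given by its name, has taken for a name from the list of things; names that differ only in an ending like _2 or _b are one class to them, and where a whole thing is asked for, a point or a joint stands for the part that bears it (a point fixed in the world has none). Each returns a list of dicts, best first, with "conf" (0 to 1); they miss things now and then, are a little off and sometimes report something else, mostly with a low value. They report only what shows in the picture. A call takes as long as a camera call. They do not tell look-alikes from the thing itself.
- trace(camera, target): "region" (400x640 bool, what is visible of it).
- pinpoint(camera, target): "point" ([x, y, z] in mm, in world coordinates, good to about 4 mm: a listed point, or the origin of a listed thing).
The state is a dict: "time": time; "joints": joint angles; "qd": joint speeds; "joint_efforts": joint torques, N m; "ee_pos": TCP position; "tcp_rot": TCP orientation; "contact_force": force on the tool from outside, world axes, zero at the start; "wrist_torque": the same for the moment, N m; "opening": finger opening in mm.
Only numpy, scipy, OpenCV 4.12 (cv2) and the standard library are available. Lean on these libraries where they do the work, as an engineer would, in place of code of your own. Each camera call takes 0.05 s, during which the arm holds its last target.

## Working session

There is one attempt and no reset: what is moved stays moved. The work goes in short steps, Python scripts to look and compute and a tool call to move; the robot and the scene stay as the last step left them, time stands still between calls to the robot, and variables do not carry over. Pictures are saved under pics/ and viewed, and the job is handed in when it is done.

Besides the shell and the picture viewer there is one more tool, called after "Request:" by a JSON object that holds its "name" and its "arguments". servo_tool: Moves the arm, as the interface text tells. Its arguments: {"type":"object","properties":{"increments":{"type":"string"},"force":{"type":"number"}},"required":["increments"]}

```bash
mkdir -p pics; ls; python3 - <<'E'
from cell import *
import cv2, numpy as np
s=state(); print({k:np.round(v,3) for k,v in s.items()}); print(tip_extent if not callable(tip_extent) else tip_extent())
for n in ("scene","top","wrist"):
    im,d=get_image(n); cv2.imwrite(f"pics/{n}0.png",im); np.save(f"{n}0_d.npy",d); cv2.imwrite(f"{n}0.png",im)
    c=calibration(n); print(n,{k:np.round(v,3).tolist() for k,v in c.items()})
print(state()['time'])
E
```

```text
pics
{'time': np.float64(0.0), 'joints': array([ 1.209,  0.418, -0.01 ,  1.614,  0.005,  1.111, -0.053]), 'qd': array([ 0.001,  0.001, -0.001, -0.003, -0.001,  0.001,  0.002]), 'joint_efforts': array([ 0.0000e+00, -8.5126e+01,  6.3900e-01, -4.2598e+01, -4.9000e-02,
        1.9000e-02,  0.0000e+00]), 'ee_pos': array([ 196.342, -592.956,  212.837]), 'tcp_rot': array([-0.573,  0.414, -0.414,  0.573]), 'contact_force': array([-0.377,  0.044,  0.087]), 'wrist_torque': array([ 0.011, -0.027,  0.056]), 'opening': np.float64(94.065)}
8.0
scene {'intrinsics': [[491.328, 0.0, 327.607], [0.0, 491.328, 199.708], [0.0, 0.0, 1.0]], 'cam_to_world': [[0.701, -0.402, 0.588, 1332.352], [0.713, 0.402, -0.575, -727.828], [-0.005, 0.823, 0.568, 719.263], [0.0, 0.0, 0.0, 1.0]]}
top {'intrinsics': [[371.608, 0.0, 318.885], [0.0, 371.608, 201.619], [0.0, 0.0, 1.0]], 'cam_to_world': [[0.015, 0.983, -0.186, 474.281], [-0.999, 0.024, 0.046, -36.899], [0.049, 0.185, 0.982, 813.016], [0.0, 0.0, 0.0, 1.0]]}
wrist {'intrinsics': [[309.707, 0.0, 322.749], [0.0, 309.707, 203.927], [0.0, 0.0, 1.0]], 'tool_from_camera': [[1.0, 0.001, -0.0, -0.378], [-0.0, 0.271, -0.963, -172.113], [-0.001, 0.963, 0.271, 77.338], [0.0, 0.0, 0.0, 1.0]]}
0.15
```

View pics/top0.png

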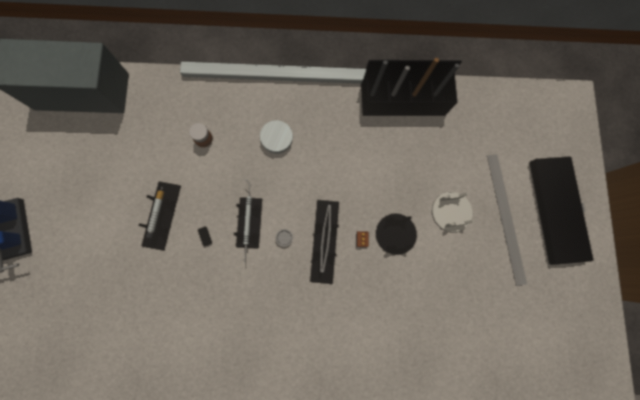

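View pics/scene0.png

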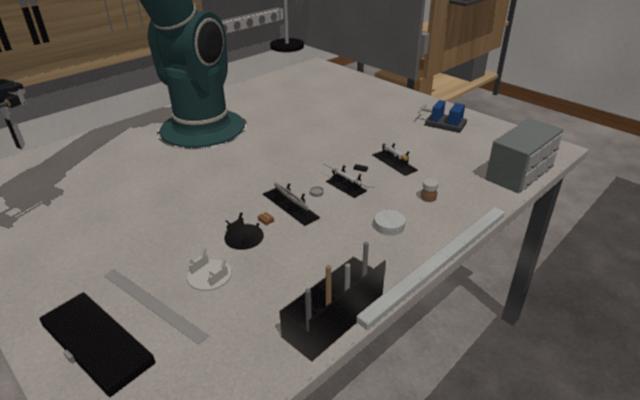

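```bash
python3 - <<'E'
from cell import *
import numpy as np
for t in "pin_vise tweezers probe rest_short rest_medium rest_long spare_rest tin jar".split():
  for cam in ("top","scene"):
    print(cam,t,[(round(r['conf'],2),np.round(r['point']).tolist()) for r in pinpoint(cam,t)[:4]])
print(state()['time'])
E
```

```text
top pin_vise [(0.72, [586.0, 262.0, 31.0])]
scene pin_vise [(0.5, [585.0, 266.0, 25.0])]
top tweezers [(0.76, [548.0, -87.0, 31.0]), (0.44, [561.0, -245.0, 4.0])]
scene tweezers [(0.73, [544.0, -84.0, 32.0])]
top probe [(0.83, [576.0, 76.0, 32.0])]
scene probe [(0.58, [582.0, 80.0, 28.0]), (0.43, [588.0, 270.0, -1.0])]
top rest_short [(0.61, [575.0, 79.0, -2.0])]
scene rest_short [(0.6, [579.0, 75.0, -1.0])]
top rest_medium [(0.93, [591.0, 264.0, 3.0])]
scene rest_medium [(0.85, [586.0, 266.0, -0.0])]
top rest_long [(0.91, [535.0, -86.0, 1.0])]
scene rest_long [(0.85, [541.0, -88.0, 1.0]), (0.17, [767.0, 192.0, -3.0])]
top spare_rest [(0.79, [560.0, -248.0, 1.0]), (0.61, [613.0, -374.0, -2.0])]
scene spare_rest [(0.94, [558.0, -245.0, 1.0]), (0.74, [609.0, -373.0, -2.0]), (0.15, [542.0, -86.0, 2.0])]
top tin [(0.71, [772.0, 24.0, -1.0])]
scene tin [(0.71, [774.0, 23.0, 1.0]), (0.35, [590.0, 270.0, 2.0])]
top jar [(0.9, [767.0, 183.0, -0.0])]
scene jar [(0.54, [767.0, 193.0, -2.0])]
1.05
```

```bash
cat > h.py <<'E'
import numpy as np, cv2
from cell import *
def to_plane(cam,px,z):
    c=calibration(cam);K=np.array(c['intrinsics']);T=np.array(c['cam_to_world'])
    px=np.atleast_2d(np.asarray(px,float))
    r=np.c_[(px[:,0]-K[0,2])/K[0,0],-(px[:,1]-K[1,2])/K[1,1],-np.ones(len(px))]@T[:3,:3].T
    o=T[:3,3]; return o+r*((z-o[2])/r[:,2])[:,None]
def project(cam,P):
    c=calibration(cam);K=np.array(c['intrinsics']);T=np.array(c['cam_to_world'])
    q=(np.atleast_2d(P)-T[:3,3])@T[:3,:3]
    return np.c_[K[0,0]*q[:,0]/-q[:,2]+K[0,2],K[1,1]*q[:,1]/q[:,2]+K[1,2]]
E
python3 - <<'E'
from h import *
import h
im=cv2.imread('top0.png'); sc=cv2.imread('scene0.png')
a=im[170:295,130:290]; b=im[170:295,290:450]
cv2.imwrite('pics/topz.png',np.vstack([cv2.resize(a,(768,600),interpolation=cv2.INTER_CUBIC)[:300*2]]))
cv2.imwrite('pics/topz2.png',cv2.resize(b,(768,600),interpolation=cv2.INTER_CUBIC))
hsv=im.max(2)
cen={'short':(577,77),'medium':(588,265),'long':(538,-87),'spare':(559,-246)}
print(im[220,245],im[240,290],im[235,395])
for n,(x,y) in cen.items():
    p=project('top',[[x,y,6]])[0]
    m=((hsv<50)).astype(np.uint8)
    nb,l,st,_=cv2.connectedComponentsWithStats(m)
    win=l[int(p[1])-25:int(p[1])+25,int(p[0])-25:int(p[0])+25]; k=np.bincount(win[win>0]).argmax()
    ys,xs=np.nonzero(l==k)
    w=to_plane('top',np.c_[xs,ys],6)[:,:2]
    r=cv2.minAreaRect(w.astype(np.float32)); print(n,len(xs),np.round(r[0],1),np.round(r[1],1),round(r[2],1))
E
```

```text
[104 110 111] [103 110 115] [32 34 37]
short 419 [577.7  64.5] [ 19.8 103.3] 87.8
medium 992 [589.2 264.9] [ 44.6 139.3] 80.8
long 1078 [540.6 -88.2] [ 46.  173.8] 85.3
spare 1198 [ 558.9 -245.3] [83.7 84.9] 1.0
```

View pics/topz.png

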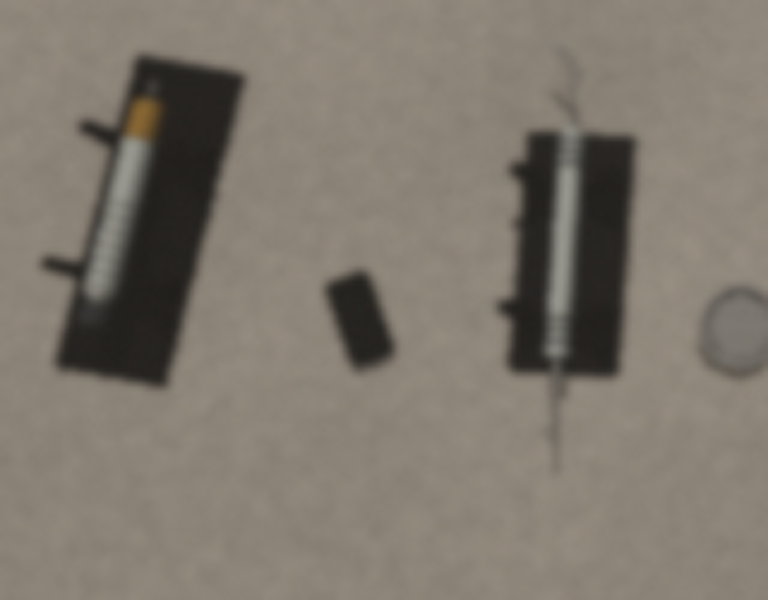

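View pics/topz2.png

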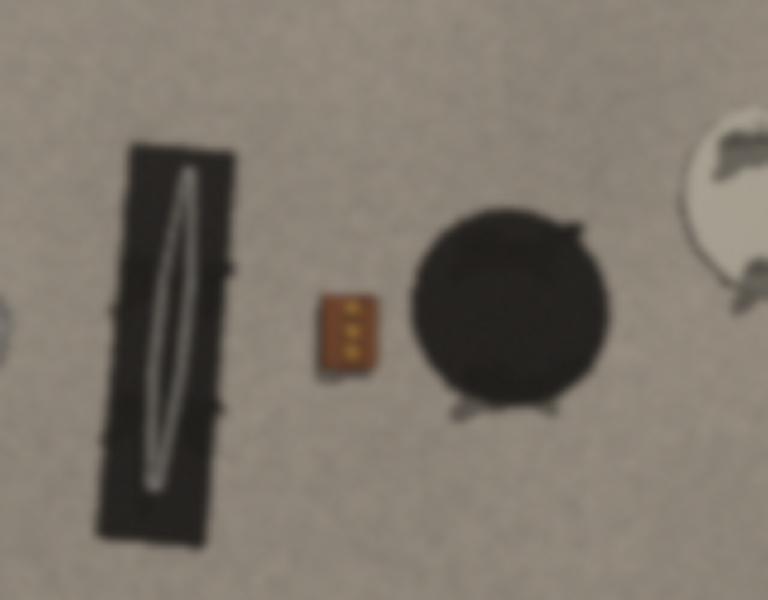

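```bash
python3 - <<'E'
from h import *
from scipy.spatial.transform import Rotation as R
print(np.round(R.from_quat(state()['tcp_rot']).as_matrix(),3))
C={'medium':(130,[(140,57),(243,74),(165,384),(60,366)]),'short':(130,[(528,132),(635,137),(617,374),(510,370)]),'long':(290,[(132,148),(234,153),(204,545),(98,536)])}
for n,(ox,c) in C.items():
    p=np.array(c)/4.8+[ox,170]-0.4
    w=to_plane('top',p,6)[:,:2]
    ax=(w[0]+w[1]-w[2]-w[3])/2; print(n,w.mean(0).round(1),'len',np.linalg.norm(ax).round(1),'wid',np.linalg.norm((w[1]+w[2]-w[0]-w[3])/2).round(1),'ang',np.degrees(np.arctan2(ax[1],ax[0])).round(1))
print('spare',to_plane('top',np.array([510,306])/4.8+[290,170]-.4,6))
# tools ends
def pl(ox,a,b,z):
    w=to_plane('top',np.array([a,b])/4.8+[ox,170]-.4,z)[:,:2]; d=w[0]-w[1]
    print(w.round(1).tolist(),w.mean(0).round(1),np.linalg.norm(d).round(1),np.degrees(np.arctan2(d[1],d[0])).round(1))
pl(290,(190,165),(153,490),36)
pl(130,(155,78),(88,322),37)
pl(130,(571,130),(556,357),36)
sc=cv2.imread('scene0.png')
cv2.imwrite('pics/scz.png',cv2.resize(sc[190:315,180:340],(768,600),interpolation=cv2.INTER_CUBIC))
E
```

```text
[[ 0.314 -0.     0.949]
 [-0.949  0.     0.314]
 [-0.    -1.    -0.   ]]
medium [589.6 264.4] len 142.4 wid 46.9 ang -8.8
short [578.2  76.9] len 108.2 wid 48.1 ang -1.5
long [540.8 -87.8] len 176.6 wid 47.2 ang -4.0
spare [[ 559.95060737 -244.95449594    6.        ]]
[[616.7, -95.1], [474.7, -80.5]] [545.7 -87.8] 142.7 -5.8
[[646.8, 257.5], [539.7, 275.7]] [593.3 266.6] 108.6 -9.7
[[628.3, 76.0], [528.6, 77.5]] [578.4  76.8] 99.7 -0.8
```

View pics/scz.png

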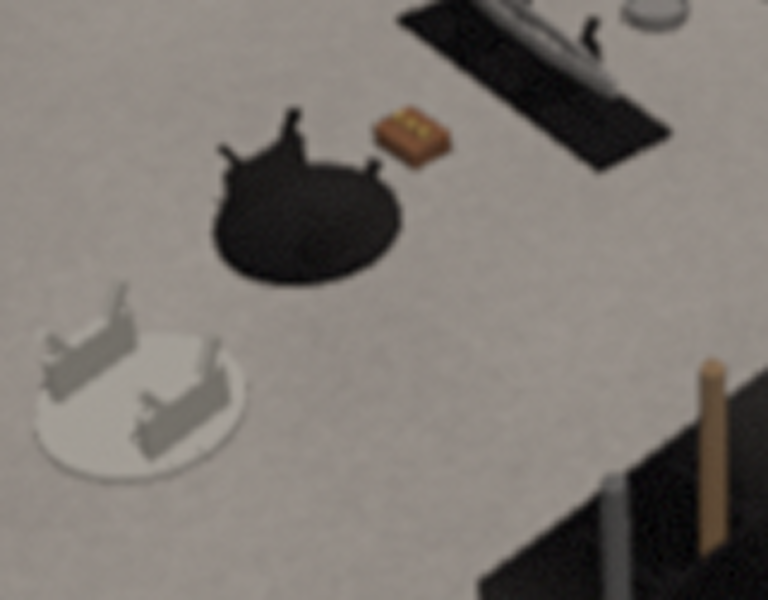

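View pics/wrist0.png

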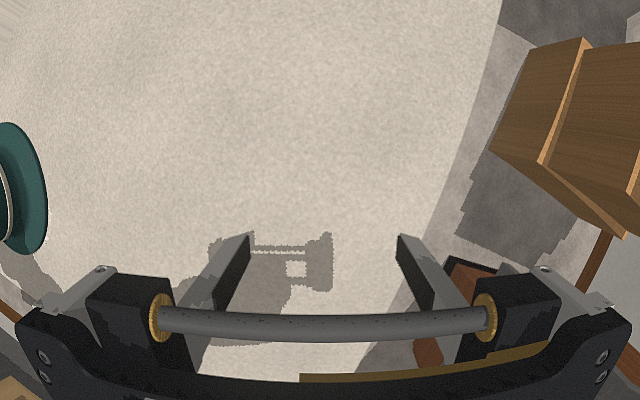

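Request:
{"name": "servo_tool", "arguments": {"increments": "0 3 4.7 0 0 0 -2.4; 0 6 9.4 0 0 0 -5; 0 9 14.1 0 0 0 -7; 0 12 18.8 0 0 0 -10; 0 15 23.5 0 0 0 -12; 0 18 28 0 0 0 -15; 0 21 33 0 0 0 -17; 0 24 38 0 0 0 -20; 0 27 43 0 0 0 -22.3; 0 27 43 0 0 0 -22.3; 0 27 43 0 0 0 -22.3", "force": 15}}

```text
time: 2.42
ee_pos: [466.3, -163.7, 213.4]
tcp_rot: [-0.482, 0.517, -0.517, 0.482]
contact_force: [0.2, -0.1, 0.7]
opening: 47.1
```

```bash
cat >> h.py <<'E'
from scipy.spatial.transform import Rotation as R
def wrist_plane(px,s,z):
    c=calibration('wrist');K=np.array(c['intrinsics']);T=np.array(c['tool_from_camera'])
    px=np.atleast_2d(np.asarray(px,float)); u=(px-[K[0,2],K[1,2]])/K[0,0]; r=np.linalg.norm(u,axis=1)+1e-12
    d=np.c_[np.sin(r)*u[:,0]/r,-np.sin(r)*u[:,1]/r,-np.cos(r)]
    M=R.from_quat(s['tcp_rot']).as_matrix()
    d=d@T[:3,:3].T@M.T; o=M@T[:3,3]+s['ee_pos']
    return o+d*((z-o[2])/d[:,2])[:,None]
def wrist_proj(P,s):
    c=calibration('wrist');K=np.array(c['intrinsics']);T=np.array(c['tool_from_camera'])
    M=R.from_quat(s['tcp_rot']).as_matrix()
    q=(np.atleast_2d(P)-s['ee_pos'])@M; q=(q-T[:3,3])@T[:3,:3]
    v=np.c_[q[:,0],-q[:,1],-q[:,2]]; rho=np.linalg.norm(v[:,:2],axis=1); th=np.arctan2(rho,v[:,2])
    return v[:,:2]/rho[:,None]*(th*K[0,0])[:,None]+[K[0,2],K[1,2]]
def ortho(im,s,x0,x1,y0,y1,z,scale=3):
    # world-aligned view at plane z: up=+x, left=+y
    H=int((x1-x0)*scale);W=int((y1-y0)*scale)
    gx=x1-(np.arange(H)+.5)/scale; gy=y1-(np.arange(W)+.5)/scale
    Y,X=np.meshgrid(gy,gx); P=np.c_[X.ravel(),Y.ravel(),np.full(X.size,float(z))]
    uv=wrist_proj(P,s).reshape(H,W,2).astype(np.float32)
    return cv2.remap(im,uv,None,cv2.INTER_LINEAR)
def snap(n):
    s=state(); im,d=get_image('wrist'); cv2.imwrite(f'pics/{n}.png',im); np.save(f'{n}_d.npy',d)
    import pickle; pickle.dump(s,open(f'{n}.pkl','wb'))
    print(s['time'],s['ee_pos'].round(1),np.degrees(np.arctan2(*R.from_quat(s['tcp_rot']).as_matrix()[1::-1,2])).round(2),round(float(s['opening']),1))
    return s,im,d
E
python3 - <<'E'
from h import *
s,im,d=snap('w1')
print(np.round(R.from_quat(s['tcp_rot']).as_matrix(),3))
cv2.imwrite('pics/w1o.png',ortho(im,s,460,650,-300,-40,6,2.9))
E
```

```text
2.425 [ 466.3 -163.7  213.4] -3.96 47.1
[[-0.069 -0.     0.998]
 [-0.998 -0.    -0.069]
 [ 0.    -1.    -0.   ]]
```

View pics/w1.png

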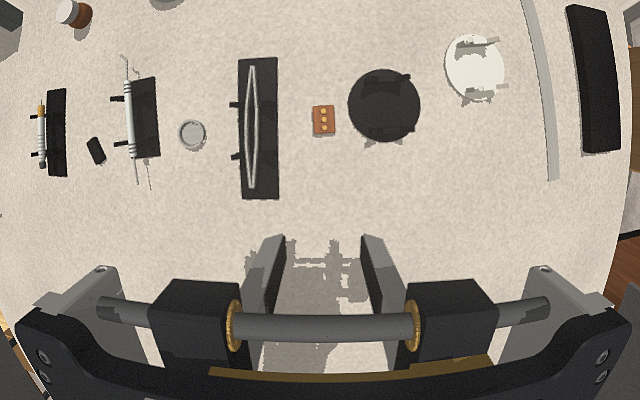

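View pics/w1o.png

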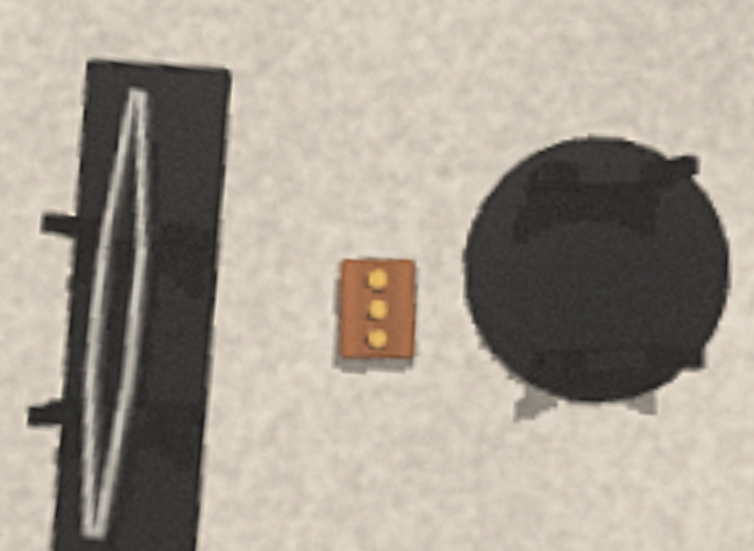

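```bash
cat >> h.py <<'E'
def cloud(s,d):
    c=calibration('wrist');K=np.array(c['intrinsics']);T=np.array(c['tool_from_camera'])
    v,u0=np.mgrid[0:400,0:640]; u=np.stack([(u0-K[0,2]),(v-K[1,2])],-1)/K[0,0]; r=np.linalg.norm(u,axis=-1)+1e-9
    t=np.tan(np.clip(r,0,1.4)); P=np.stack([t*u[...,0]/r,-t*u[...,1]/r,-np.ones_like(r)],-1)*d[...,None]
    M=R.from_quat(s['tcp_rot']).as_matrix()
    W=(P@T[:3,:3].T+T[:3,3])@M.T+s['ee_pos']; W[d<=0]=np.nan; return W
E
python3 - <<'E'
from h import *
import pickle
s=pickle.load(open('w1.pkl','rb'));d=np.load('w1_d.npy');im=cv2.imread('pics/w1.png')
W=cloud(s,d)
for n,(x,y) in {'short':(578,77),'medium':(589.5,264.5),'long':(541,-88),'spare':(560,-245)}.items():
    m=(np.hypot(W[...,0]-x,W[...,1]-y)<70)&(W[...,2]>32)&(W[...,2]<52)
    P=W[m]; print(n,len(P),np.nanmean(W[(np.hypot(W[...,0]-x,W[...,1]-y)<95)&(np.hypot(W[...,0]-x,W[...,1]-y)>80)][:,2]).round(1))
    if n=='spare': print(P.round(0).tolist())
o=ortho(im,s,500,620,-310,-180,40,5); o=np.clip(o.astype(float)*4-60,0,255).astype(np.uint8); cv2.imwrite('pics/w1s.png',o)
o=ortho(im,s,465,625,-150,-30,36,3.7); o=np.clip(o.astype(float)*2,0,255).astype(np.uint8); cv2.imwrite('pics/w1l.png',o)
E
```

```text
short 793 2.1
medium 555 0.8
long 1204 175.2
spare 292 238.8
[[590.0, -263.0, 43.0], [590.0, -264.0, 44.0], [590.0, -265.0, 45.0], [590.0, -265.0, 47.0], [590.0, -267.0, 46.0], [590.0, -268.0, 45.0], [590.0, -257.0, 36.0], [590.0, -258.0, 35.0], [590.0, -259.0, 37.0], [590.0, -260.0, 38.0], [590.0, -260.0, 40.0], [590.0, -261.0, 40.0], [589.0, -262.0, 42.0], [589.0, -262.0, 45.0], [589.0, -264.0, 45.0], [589.0, -265.0, 45.0], [589.0, -265.0, 48.0], [589.0, -267.0, 45.0], [589.0, -268.0, 46.0], [588.0, -221.0, 45.0], [589.0, -222.0, 45.0], [588.0, -223.0, 47.0], [588.0, -224.0, 48.0], [588.0, -225.0, 45.0], [588.0, -226.0, 47.0], [589.0, -228.0, 43.0], [589.0, -229.0, 39.0], [589.0, -231.0, 38.0], [590.0, -233.0, 34.0], [590.0, -254.0, 32.0], [590.0, -256.0, 32.0], [589.0, -257.0, 34.0], [589.0, -258.0, 35.0], [589.0, -258.0, 38.0], [589.0, -259.0, 39.0], [588.0, -260.0, 42.0], [588.0, -261.0, 43.0], [588.0, -262.0, 43.0], [588.0, -263.0, 43.0], [588.0, -264.0, 43.0], [588.0, -265.0, 45.0], [588.0, -265.0, 47.0], [588.0, -266.0, 47.0], [588.0, -268.0, 45.0], [587.0, -222.0, 45.0], [58
[... 4977 characters left out ...]
.0, 47.0], [526.0, -228.0, 46.0], [526.0, -229.0, 44.0], [525.0, -231.0, 40.0], [525.0, -233.0, 37.0], [525.0, -234.0, 37.0], [525.0, -236.0, 34.0], [525.0, -245.0, 32.0], [524.0, -260.0, 36.0], [524.0, -261.0, 37.0], [524.0, -262.0, 37.0], [524.0, -262.0, 41.0], [524.0, -263.0, 41.0], [524.0, -264.0, 43.0], [524.0, -265.0, 44.0], [524.0, -266.0, 44.0], [524.0, -224.0, 32.0], [525.0, -224.0, 45.0], [525.0, -225.0, 45.0], [525.0, -226.0, 45.0], [525.0, -226.0, 47.0], [525.0, -228.0, 45.0], [525.0, -229.0, 43.0], [524.0, -231.0, 39.0], [524.0, -232.0, 40.0], [524.0, -234.0, 38.0], [524.0, -236.0, 34.0], [524.0, -224.0, 46.0], [524.0, -226.0, 45.0], [524.0, -226.0, 47.0], [524.0, -228.0, 45.0]]
```

View pics/w1s.png

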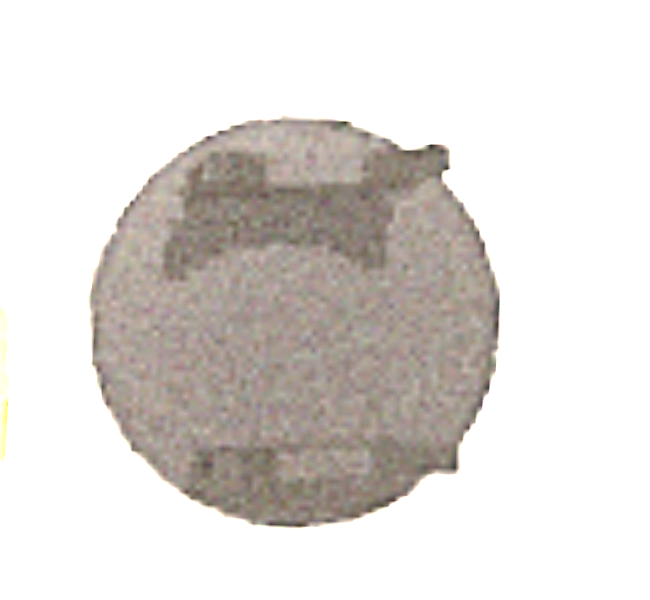

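View pics/w1l.png

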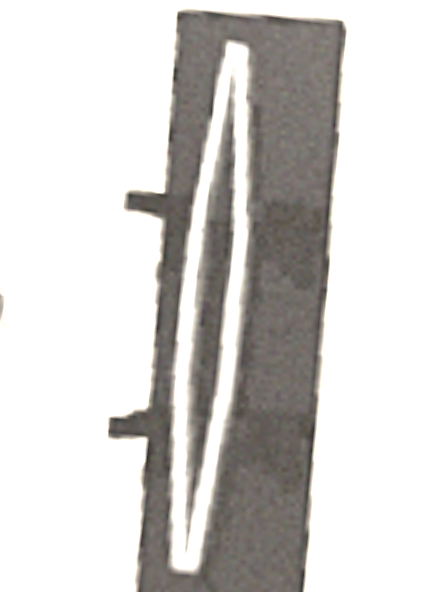

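```bash
cat >> h.py <<'E'
def horns(W,x,y,ang,zlo=42.5,zhi=50):
    a=np.radians(ang);ex=np.array([np.cos(a),np.sin(a)]);ey=np.array([-ex[1],ex[0]])
    D=W[...,:2]-[x,y]; l=D@ex; t=D@ey; out=[]
    for sx in(1,-1):
        for sy in(1,-1):
            m=(abs(l-30*sx)<12)&(abs(t-22*sy)<10)&(W[...,2]>zlo)&(W[...,2]<zhi)
            out.append((W[m][:,:2].mean(0) if m.sum()>2 else np.array([np.nan]*2)))
            print('  horn',sx,sy,m.sum(),out[-1].round(1),round(float(np.nanmean(W[m][:,2])),1) if m.sum() else '')
    A,B,C,E=out; c=np.mean(out,0); ax=(A+B-C-E)/2; ay=(A+C-B-E)/2
    print('  c',c.round(1),'len',np.linalg.norm(ax).round(1),'ang',np.degrees(np.arctan2(ax[1],ax[0])).round(1),'ang2',np.degrees(np.arctan2(-ay[0],ay[1])).round(1),'wid',np.linalg.norm(ay).round(1))
E
python3 - <<'E'
from h import *
import pickle
s=pickle.load(open('w1.pkl','rb'));d=np.load('w1_d.npy');im=cv2.imread('pics/w1.png')
W=cloud(s,d)
for n,(x,y,a) in {'short':(578,77,-1.5),'medium':(589.5,264.5,-9),'long':(541,-88,-4),'spare':(558,-246,2)}.items():
    print(n); horns(W,x,y,a)
# tweezers
b=im.min(2)
m=(b>75)&(abs(W[...,2]-38)<6)&(np.hypot(W[...,0]-543,W[...,1]+88)<80)&(abs(W[...,1]+88)<20)
P=W[m]; r=cv2.minAreaRect(P[:,:2].astype(np.float32)); print(m.sum(),r,P[:,2].mean(),P[:,:2].mean(0))
x=P[:,0]; print('tip',P[x>x.max()-6].mean(0),'tail',P[x<x.min()+6].mean(0))
E
```

```text
short
  horn 1 1 20 [606.1  96. ] 45.2
  horn 1 -1 21 [604.9  54.4] 45.2
  horn -1 1 23 [546.3  97.6] 45.0
  horn -1 -1 17 [544.9  56.2] 45.2
  c [575.5  76.1] len 59.9 ang -1.6 ang2 -1.7 wid 41.5
medium
  horn 1 1 10 [620.2 279.9] 44.8
  horn 1 -1 13 [613.4 239.8] 45.3
  horn -1 1 12 [560.8 289.8] 45.0
  horn -1 -1 12 [554.6 249.1] 45.7
  c [587.3 264.6] len 59.8 ang -9.2 ang2 -9.1 wid 40.9
long
  horn 1 1 41 [569.6 -69.9] 45.2
  horn 1 -1 37 [ 566.8 -111.5] 45.4
  horn -1 1 36 [509.6 -65.6] 45.3
  horn -1 -1 33 [ 506.9 -107.3] 45.4
  c [538.2 -88.6] len 60.1 ang -4.1 ang2 -3.8 wid 41.7
spare
  horn 1 1 31 [ 586.1 -224.1] 45.6
  horn 1 -1 32 [ 587.8 -265. ] 44.9
  horn -1 1 34 [ 526.7 -226. ] 45.2
  horn -1 -1 36 [ 527.5 -267.4] 44.9
  c [ 557.  -245.6] len 59.9 ang 2.1 ang2 1.7 wid 41.1
798 ((541.9659423828125, -83.90948486328125), (26.0728702545166, 141.83792114257812), 88.90232849121094) 38.97850174154386 [541.02925412 -87.96754154]
tip [609.811972   -94.78942384  39.70598684] tail [474.29010241 -81.52019185  38.55924198]
```

Request:
{"name": "servo_tool", "arguments": {"increments": "0 2.5 2.5 0 0 0 -0.5; 0 5 5 -1 0 0 -1; 0 7.5 7.5 -4 0 0 -1.6; 0 7.56 7.55 -8 0 0 -1.6; 0 7.56 7.55 -12 0 0 -1.6; 0 7.56 7.55 -15.5 0 0 -1.6; 0 7.56 7.55 -17.5 0 0 -1.6; 0 7.56 7.55 -18.5 0 0 -1.6; 0 7.56 7.55 -18.9 0 0 -1.6; 0 7.56 7.55 -18.9 0 0 -1.6; 0 7.56 7.55 -18.9 0 0 -1.6", "force": 15}}

```text
time: 3.85
ee_pos: [542.5, -88.0, 25.1]
tcp_rot: [0.475, -0.523, 0.524, -0.475]
contact_force: [-0.2, 0.3, 1.0]
opening: 46.9
```

Request:
{"name": "servo_tool", "arguments": {"increments": "1 0 0 0 0 0 0; 1 0 0 0 0 0 0; 1 0 0 0 0 0 0; 1 0 0 0 0 0 0; 1 0 0 0 0 0 0; 1 0 0 0 0 0 0", "force": 15}}

```text
time: 4.6
ee_pos: [542.1, -87.8, 24.5]
tcp_rot: [-0.475, 0.524, -0.524, 0.475]
contact_force: [-0.3, -0.0, 1.4]
opening: 15.0
```

```bash
python3 - <<'E'
from h import *
s,im,d=snap('w2')
E
```

```text
4.6 [542.1 -87.8  24.5] -5.58 15.0
```

View pics/w2.png

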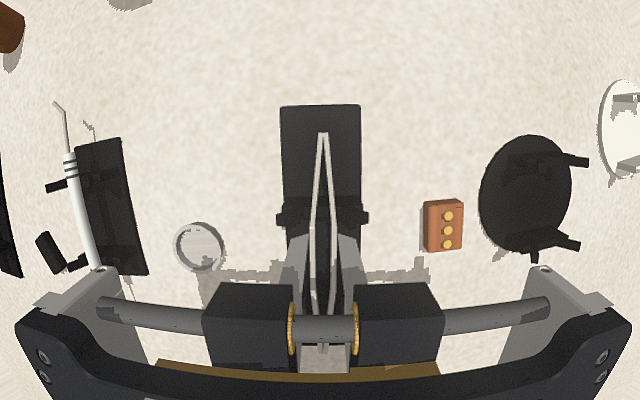

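Request:
{"name": "servo_tool", "arguments": {"increments": "1 0 0 0.8 0 0 0; 1 0 0 2.5 0 0 0; 1 0 0 4.2 0 0 0; 1 0.2 -2 4.5 0 0 1; 1 0.5 -5.5 4.5 0 0 2.5; 1 0.9 -9.5 4.5 0 0 4.5; 1 1.3 -13.5 4.5 0 0 6.5; 1 1.49 -15.6 4.5 0 0 7.5; 1 1.49 -15.78 4.5 0 0 7.5; 1 1.49 -15.78 4.5 0 0 7.5"}}

```text
time: 5.9
ee_pos: [557.1, -244.7, 70.0]
tcp_rot: [-0.508, 0.491, -0.491, 0.509]
contact_force: [-0.3, 0.4, -0.4]
opening: 14.7
```

```bash
python3 - <<'E'
from h import *
s,im,d=snap('w3')
W=cloud(s,d)
b=im.min(2)
c=s['ee_pos']
m=(b>85)&(abs(W[...,2]-83)<6)&(np.hypot(W[...,0]-c[0],W[...,1]-c[1])<85)&(abs(W[...,1]-c[1])<12)&(W[...,0]>c[0]+20)
P=W[m]; print(len(P),P[:,2].mean()); x=P[:,0]; print('tip',P[x>x.max()-4].mean(0).round(1), x.max())
p=np.polyfit(P[:,0]-c[0],P[:,1]-c[1],1); print(np.degrees(np.arctan(p[0])),p[1])
E
```

```text
5.9 [ 557.1 -244.7   70. ] 1.94 14.7
948 85.33766804564661
tip [ 625.9 -242.4   85. ] 627.8150571360212
1.93032178724597 -0.04956903068727065
```

View pics/w3.png

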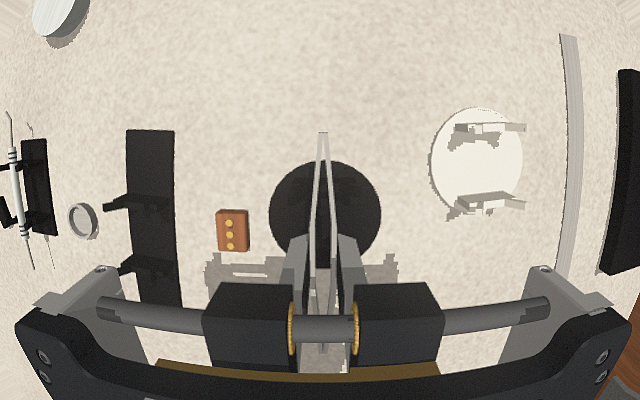

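Request:
{"name": "servo_tool", "arguments": {"increments": "1 0 0 -1.5 0 0 0; 1 0 0 -3 0 0 0; 1 0 0 -4 0 0 0; 1 0 0 -4.5 0 0 0; 1 0 0 -4.5 0 0 0; 1 0 0 -4.5 0 0 0"}}

```text
time: 6.7
ee_pos: [557.1, -245.6, 24.4]
tcp_rot: [-0.508, 0.492, -0.492, 0.508]
contact_force: [-0.1, 0.5, 0.2]
opening: 14.6
```

Request:
{"name": "servo_tool", "arguments": {"increments": "0.5 0 0 0 0 0 0; 0.2 0 0 0 0 0 0; 0.2 0 0 0 0 0 0; 0.2 0 0 0 0 0 0; 0.2 0 0 2 0 0 0; 0.2 0 0 6 0 0 0; 0.2 0 0 11 0 0 0; 0.2 0 0 15 0 0 0; 0.2 0 0 15 0 0 0; 0.2 0 0 15 0 0 0"}}

```text
time: 7.95
ee_pos: [556.7, -245.6, 174.7]
tcp_rot: [0.508, -0.492, 0.492, -0.508]
contact_force: [-0.3, 0.7, -1.1]
opening: 37.5
```

```bash
python3 - <<'E'
from h import *
s,im,d=snap('w4')
W=cloud(s,d)
b=im.min(2)
m=(b>85)&(abs(W[...,2]-39)<6)&(np.hypot(W[...,0]-557,W[...,1]+245)<85)&(abs(W[...,1]+245)<15)
P=W[m]; print(len(P),P[:,2].mean()); x=P[:,0]; print(x.min(),x.max(),P[x>x.max()-6].mean(0).round(1),P[x<x.min()+6].mean(0).round(1))
E
```

```text
7.95 [ 556.7 -245.6  174.7] 1.92 37.5
766 39.59954921108261
485.9658673253956 627.147954789414 [ 624.3 -244.    39.9] [ 489.4 -248.1   40. ]
```

View pics/w4.png

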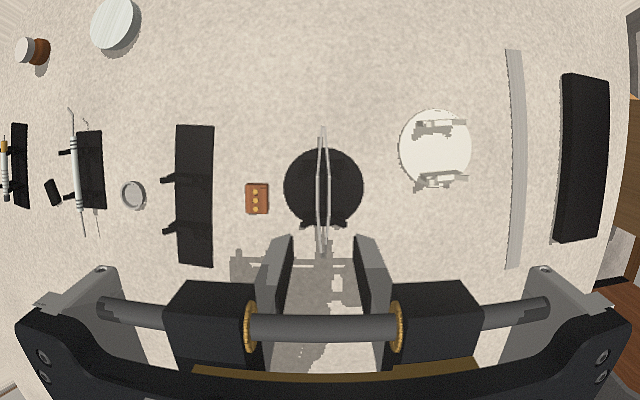

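Request:
{"name": "servo_tool", "arguments": {"increments": "0 -0.6 4 1 0 0 -0.5; 0 -1.2 8 2 0 0 -1; 0 -1.8 12 3 0 0 -1.5; 0 -2.4 16 3 0 0 -2; 0 -3 20 3 0 0 -2.5; 0 -4 25 3 0 0 -3; 0 -5 29 3 0 0 -3.6; 0 -6 32 3 0 0 -3.6; 0 -6 32.2 3 0 0 -3.6; 0 -6 32.2 3 0 0 -3.6"}}

```text
time: 9.25
ee_pos: [496.9, 75.9, 203.9]
tcp_rot: [-0.493, 0.508, -0.507, 0.492]
contact_force: [-0.5, -0.5, -0.1]
opening: 47.3
```

```bash
python3 - <<'E'
from h import *
s,im,d=snap('w5')
W=cloud(s,d)
for n,(x,y,a) in {'short':(575.5,76.1,-1.7),'medium':(587.3,264.6,-9.2),'long':(538.2,-88.6,-4)}.items():
    print(n); horns(W,x,y,a)
b=im.min(2)
for n,x0,y0 in (('probe',576,77),('pin',589,265)):
    m=(W[...,2]>33)&(W[...,2]<50)&(np.hypot(W[...,0]-x0,W[...,1]-y0)<100)&(abs(W[...,1]-y0)<16)&(b>70)
    k=cv2.connectedComponents(m.astype(np.uint8))[1]; k=k==np.bincount(k[k>0]).argmax()
    P=W[k]; r=cv2.minAreaRect(P[:,:2].astype(np.float32)); print(n,k.sum(),np.round(r[0],1),np.round(r[1],1),round(r[2],1),P[:,2].max(),P[:,:2].mean(0).round(1))
    x=P[:,0]; print(x.min().round(1),x.max().round(1),P[x>x.max()-15].mean(0).round(1),P[x<x.min()+15].mean(0).round(1))
E
```

```text
9.25 [496.9  75.9 203.9] -1.69 47.3
short
  horn 1 1 34 [606.   97.4] 45.4
  horn 1 -1 32 [604.6  56.2] 45.5
  horn -1 1 37 [546.4  98.5] 45.0
  horn -1 -1 44 [545.2  57.1] 44.7
  c [575.6  77.3] len 59.5 ang -1.0 ang2 -1.8 wid 41.3
medium
  horn 1 1 29 [620.2 281.1] 45.1
  horn 1 -1 23 [613.8 240.5] 45.3
  horn -1 1 27 [561.2 290.6] 44.9
  horn -1 -1 29 [554.9 249.6] 45.4
  c [587.6 265.5] len 59.6 ang -9.0 ang2 -8.9 wid 41.3
long
  horn 1 1 26 [570.3 -69. ] 45.5
  horn 1 -1 28 [ 566.6 -110. ] 45.1
  horn -1 1 27 [510.8 -64.2] 45.5
  horn -1 -1 33 [ 507.3 -105.3] 45.2
  c [538.7 -87.1] len 59.6 ang -4.5 ang2 -5.0 wid 41.2
probe 786 [554.3  76.9] [ 10.  129.8] 89.3 43.66290053947344 [568.4  77. ]
489.4 619.2 [611.7  76.2  39.8] [497.   78.2  36.9]
pin 785 [589.3 267.4] [ 18.3 107.9] 84.1 46.07636284276319 [585.3 265. ]
535.9 642.4 [632.2 259.   41.6] [543.8 271.9  42.1]
```

View pics/w5.png

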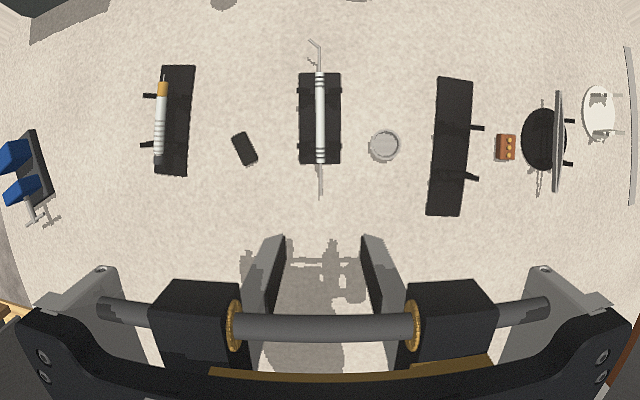

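```bash
python3 - <<'E'
from h import *
import pickle
s=pickle.load(open('w5.pkl','rb'));im=cv2.imread('pics/w5.png')
o=ortho(im,s,480,680,30,130,36,3); 
for k in range(480,681,10):
    cv2.line(o,(0,int((680-k)*3)),(8 if k%50 else 20,int((680-k)*3)),(0,0,255),1)
o2=ortho(im,s,500,670,220,310,37,3.5)
for k in range(500,671,10):
    cv2.line(o2,(0,int((670-k)*3.5)),(8 if k%50 else 20,int((670-k)*3.5)),(0,0,255),1)
o2=o2[:600]; h=max(o.shape[0],o2.shape[0]); 
pad=lambda a:np.vstack([a,np.zeros((h-a.shape[0],a.shape[1],3),np.uint8)])
cv2.imwrite('pics/w5o.png',np.hstack([pad(o),pad(o2)]))
E
```

```text
(no output)
```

View pics/w5o.png

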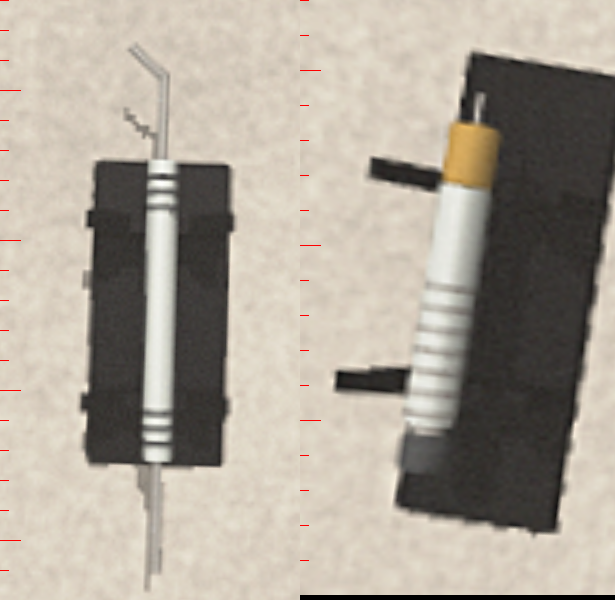

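Request:
{"name": "servo_tool", "arguments": {"increments": "0 2.5 0 -1 0 0 0; 0 6 0.1 -3 0 0 0.7; 0 8 0.1 -6.5 0 0 0.7; 0 8 0.1 -10.5 0 0 0.7; 0 8 0.1 -14 0 0 0.7; 0 8 0.1 -16.5 0 0 0.7; 0 8 0.1 -17.6 0 0 0.7; 0 8 0.1 -18 0 0 0.7; 0 8 0.1 -18 0 0 0.7; 0 8 0.1 -18 0 0 0.7"}}

```text
time: 10.55
ee_pos: [577.5, 77.4, 25.3]
tcp_rot: [0.495, -0.504, 0.505, -0.496]
contact_force: [-1.1, 0.2, 0.3]
opening: 46.9
```

Request:
{"name": "servo_tool", "arguments": {"increments": "1 0 0 0 0 0 0; 1 0 0 0 0 0 0; 1 0 0 0 0 0 0; 1 0 0 0 0 0 0; 1 0 0 0 0 0 0; 1 0 0 0 0 0 0", "force": 15}}

```text
time: 11.3
ee_pos: [577.0, 77.4, 24.4]
tcp_rot: [-0.496, 0.504, -0.504, 0.496]
contact_force: [-0.8, -0.2, 1.2]
opening: 9.5
```

Request:
{"name": "servo_tool", "arguments": {"increments": "1 0 0 0.8 0 0 0; 1 0 0 2.5 0 0 0; 1 0 0 4.2 0 0 0; 1 -0.4 -2 4.5 0 0 -0.4; 1 -1.2 -5.5 4.5 0 0 -1; 1 -2.2 -9.5 4.5 0 0 -2; 1 -3.2 -13.5 4.5 0 0 -3; 1 -3.7 -16 4.5 0 0 -3.3; 1 -3.83 -16.5 4.5 0 0 -3.3; 1 -3.83 -16.5 4.5 0 0 -3.3; 1 -3.83 -16.5 4.5 0 0 -3.3"}}

```text
time: 12.68
ee_pos: [538.8, -86.6, 69.5]
tcp_rot: [-0.481, 0.518, -0.518, 0.481]
contact_force: [-0.3, 0.6, -0.2]
opening: 10.1
```

```bash
python3 - <<'E'
from h import *
s,im,d=snap('w6')
W=cloud(s,d); c=s['ee_pos']; b=im.min(2)
m=(b>100)&(abs(W[...,2]-84)<8)&(np.hypot(W[...,0]-c[0],W[...,1]-c[1])<52)&(abs(W[...,1]-c[1])<12)&(W[...,0]>c[0]+15)
P=W[m]; print(len(P),P[:,2].mean(),P[:,0].max()); 
p=np.polyfit(P[:,0]-c[0],P[:,1]-c[1],1); print(np.degrees(np.arctan(p[0])),p[1], np.polyfit(P[:,0],P[:,2],1))
E
```

```text
12.675 [538.8 -86.6  69.5] -4.2 10.1
1028 84.71307314462095 590.5736024523227
-3.958560846590229 -0.36457380671880213 [-2.94616064e-02  1.01555004e+02]
```

View pics/w6.png

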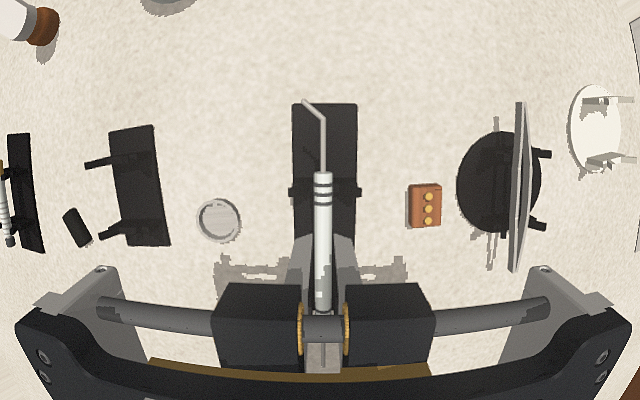

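Request:
{"name": "servo_tool", "arguments": {"increments": "1 0 0 -1.5 0 0 0; 1 0 0 -3 0 0 0; 1 0 0 -4 0 0 0; 1 0 0 -4.5 0 0 0; 1 0 0 -4.5 0 0 0; 1 0 0 -4.5 0 0 0"}}

```text
time: 13.48
ee_pos: [538.8, -87.6, 24.4]
tcp_rot: [0.481, -0.518, 0.518, -0.481]
contact_force: [-0.3, -0.1, -0.9]
opening: 9.9
```

Request:
{"name": "servo_tool", "arguments": {"increments": "0.5 0 0 0 0 0 0; 0.2 0 0 0 0 0 0; 0.2 0 0 0 0 0 0; 0.2 0 0 0 0 0 0; 0.2 0 0 2 0 0 0; 0.2 0 0 6 0 0 0; 0.2 0 0 11 0 0 0; 0.2 0 0 15 0 0 0; 0.2 0 0 15 0 0 0; 0.2 0 0 15 0 0 0"}}

```text
time: 14.72
ee_pos: [538.3, -87.7, 173.8]
tcp_rot: [-0.481, 0.519, -0.518, 0.481]
contact_force: [0.1, -0.8, -0.1]
opening: 37.7
```

```bash
cat >> h.py <<'E'
def tool(W,im,x0,y0,thr=85,hw=15,zlo=32,zhi=48):
    m=(im.min(2)>thr)&(W[...,2]>zlo)&(W[...,2]<zhi)&(np.hypot(W[...,0]-x0,W[...,1]-y0)<100)&(abs(W[...,1]-y0)<hw)
    k=cv2.connectedComponents(m.astype(np.uint8))[1]; k=k==np.bincount(k[k>0]).argmax()
    P=W[k]; x=P[:,0]; p=np.polyfit(x-x0,P[:,1]-y0,1); q=np.polyfit(x-x0,P[:,2],1)
    print('n',len(P),'x',x.min().round(1),x.max().round(1),'y@c',round(y0+p[1],1),'ang',np.degrees(np.arctan(p[0])).round(1),'z',q.round(3),'med',np.median(P[:,2]).round(1))
E
python3 - <<'E'
from h import *
s,im,d=snap('w7'); W=cloud(s,d)
tool(W,im,538.5,-87.8,110)
cv2.imwrite('pics/w7o.png',ortho(im,s,440,640,-140,-40,36,3))
E
```

```text
14.725 [538.3 -87.7 173.8] -4.28 37.7
n 772 x 452.3 571.0 y@c -87.6 ang -4.3 z [1.1000e-02 3.9594e+01] med 39.7
```

View pics/w7.png

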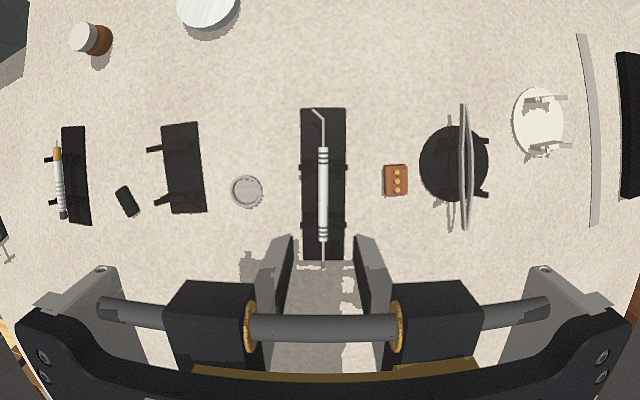

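View pics/w7o.png

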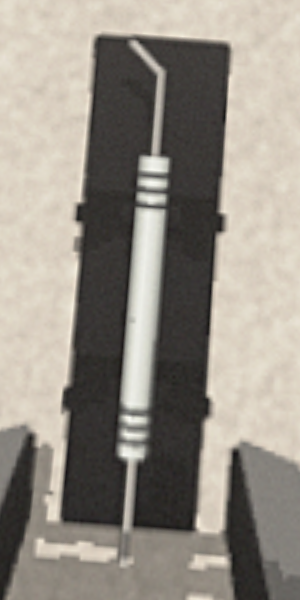

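Request:
{"name": "servo_tool", "arguments": {"increments": "0 -0.3 3 1 0 0 -0.5; 0 -0.6 7 2 0 0 -1; 0 -0.9 11.5 3 0 0 -1.5; 0 -1.2 16 3 0 0 -2; 0 -1.5 21 3 0 0 -2.8; 0 -2 26 3 0 0 -3.5; 0 -2.4 31 3 0 0 -4.2; 0 -2.8 34.5 3 0 0 -4.9; 0 -2.8 35.3 3 0 0 -4.9; 0 -2.8 35.3 3 0 0 -4.9"}}

```text
time: 16.02
ee_pos: [510.5, 265.1, 203.5]
tcp_rot: [-0.459, 0.538, -0.538, 0.458]
contact_force: [0.2, -1.1, -0.1]
opening: 46.7
```

```bash
python3 - <<'E'
from h import *
s,im,d=snap('w8'); W=cloud(s,d)
for n,(x,y,a) in {'short':(575.5,76.1,-1.7),'medium':(587.3,264.6,-9.2)}.items():
    print(n); horns(W,x,y,a)
tool(W,im,587,265,70,18)
o=ortho(im,s,500,680,215,315,37,3.3)
for k in range(500,681,10): cv2.line(o,(0,int((680-k)*3.3)),(8 if k%50 else 20,int((680-k)*3.3)),(0,0,255),1)
cv2.imwrite('pics/w8o.png',o)
E
```

```text
16.025 [510.5 265.1 203.5] -9.15 46.7
short
  horn 1 1 24 [606.1  98.8] 45.7
  horn 1 -1 32 [604.9  56.8] 44.9
  horn -1 1 25 [546.6  99.9] 45.4
  horn -1 -1 30 [545.2  58. ] 44.9
  c [575.7  78.4] len 59.6 ang -1.1 ang2 -1.8 wid 42.0
medium
  horn 1 1 41 [620.4 282. ] 45.1
  horn 1 -1 38 [613.4 241. ] 45.4
  horn -1 1 41 [561.4 291.8] 45.5
  horn -1 -1 39 [554.5 250.7] 45.2
  c [587.4 266.4] len 59.7 ang -9.4 ang2 -9.6 wid 41.7
n 1062 x 535.8 642.3 y@c 266.6 ang -8.9 z [-6.0000e-03  4.2462e+01] med 42.8
```

View pics/w8o.png

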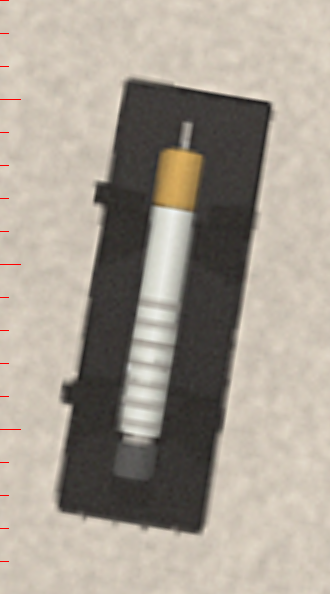

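Request:
{"name": "servo_tool", "arguments": {"increments": "0 2.5 0 -1 0 0 0; 0 6 0.1 -3 0 0 0; 0 7.5 0.15 -6.5 0 0 0; 0 7.5 0.15 -10.5 0 0 0; 0 7.5 0.15 -14 0 0 0; 0 7.5 0.15 -16.5 0 0 0; 0 7.5 0.15 -17.5 0 0 0; 0 7.5 0.15 -17.9 0 0 0; 0 7.5 0.15 -17.9 0 0 0; 0 7.5 0.15 -17.9 0 0 0"}}

```text
time: 17.32
ee_pos: [586.2, 267.0, 26.3]
tcp_rot: [0.458, -0.538, 0.539, -0.459]
contact_force: [0.2, -0.5, -0.0]
opening: 46.8
```

Request:
{"name": "servo_tool", "arguments": {"increments": "1 0 0 0 0 0 0; 1 0 0 0 0 0 0; 1 0 0 0 0 0 0; 1 0 0 0 0 0 0; 1 0 0 0 0 0 0; 1 0 0 0 0 0 0", "force": 15}}

```text
time: 18.08
ee_pos: [585.7, 266.9, 25.5]
tcp_rot: [-0.458, 0.538, -0.538, 0.458]
contact_force: [-0.3, 0.7, 1.2]
opening: 12.6
```

Request:
{"name": "servo_tool", "arguments": {"increments": "1 0 0 0.8 0 0 0; 1 0 0 2.5 0 0 0; 1 0 0 4.2 0 0 0; 1 -0.1 -2 4.5 0 0 1; 1 -0.3 -5.5 4.5 0 0 2.5; 1 -0.5 -9.5 4.5 0 0 4; 1 -0.7 -13.5 4.5 0 0 6; 1 -0.9 -17 4.5 0 0 7.6; 1 -0.95 -18.95 4.5 0 0 7.6; 1 -0.95 -18.95 4.5 0 0 7.6; 1 -0.95 -18.95 4.5 0 0 7.6"}}

```text
time: 19.45
ee_pos: [576.3, 79.0, 70.8]
tcp_rot: [-0.493, 0.507, -0.506, 0.494]
contact_force: [0.2, 0.6, 0.1]
opening: 12.8
```

```bash
python3 - <<'E'
from h import *
s,im,d=snap('w9')
E
```

```text
19.45 [576.3  79.   70.8] -1.52 12.8
```

View pics/w9.png

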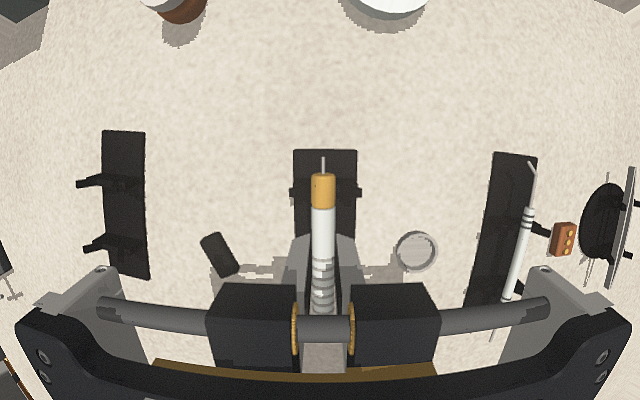

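Request:
{"name": "servo_tool", "arguments": {"increments": "1 0 -0.05 -1.5 0 0 0; 1 0 -0.05 -3 0 0 0; 1 0 -0.05 -4 0 0 0; 1 0 -0.05 -4.5 0 0 0; 1 0 -0.05 -4.5 0 0 0; 1 0 -0.05 -4.5 0 0 0"}}

```text
time: 20.25
ee_pos: [576.2, 77.0, 25.4]
tcp_rot: [-0.493, 0.507, -0.507, 0.493]
contact_force: [-0.1, 0.0, -0.7]
opening: 13.0
```

Request:
{"name": "servo_tool", "arguments": {"increments": "0.5 0 0 0 0 0 0; 0.2 0 0 0 0 0 0; 0.2 0 0 0 0 0 0; 0.2 0 0 0 0 0 0; 0.2 0 0 2 0 0 0; 0.2 0 0 6 0 0 0; 0.2 0 0 11 0 0 0; 0.2 0 0 15 0 0 0; 0.2 0 0 15 0 0 0; 0.2 0 0 15 0 0 0"}}

```text
time: 21.5
ee_pos: [575.9, 76.8, 175.7]
tcp_rot: [0.493, -0.507, 0.507, -0.493]
contact_force: [-0.6, -0.2, -0.6]
opening: 37.1
```

```bash
python3 - <<'E'
from h import *
s,im,d=snap('w10'); W=cloud(s,d)
tool(W,im,575.6,77.3,110); horns(W,575.6,77.3,-1.5)
o=ortho(im,s,505,655,25,125,37,4)
for k in range(510,656,10): cv2.line(o,(0,int((655-k)*4)),(8 if k%50 else 20,int((655-k)*4)),(0,0,255),1)
cv2.imwrite('pics/w10o.png',o)
E
```

```text
21.5 [575.9  76.8 175.7] -1.58 37.1
n 784 x 535.9 607.3 y@c 76.8 ang -1.6 z [1.0000e-03 4.2692e+01] med 42.9
  horn 1 1 47 [606.8  97.2] 45.4
  horn 1 -1 42 [605.7  56.3] 44.9
  horn -1 1 45 [546.4  98.9] 45.1
  horn -1 -1 38 [545.4  58.1] 45.3
  c [576.1  77.6] len 60.4 ang -1.7 ang2 -1.5 wid 40.9
```

View pics/w10o.png

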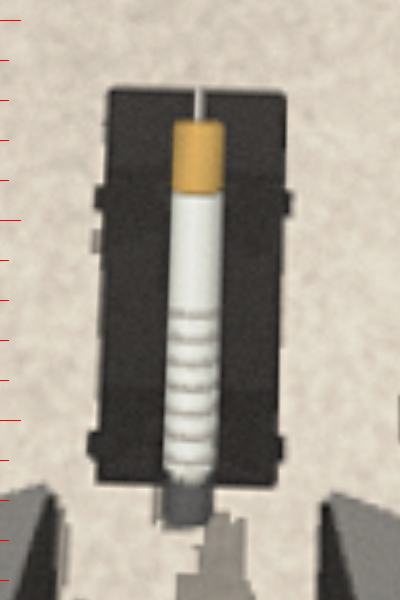

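Request:
{"name": "servo_tool", "arguments": {"increments": "0 -0.2 -3 0 0 0 0.5; 0 -0.4 -7 0 0 0 1; 0 -0.6 -12 0 0 0 1.5; 0 -0.8 -17 0 0 0 2; 0 -1.1 -22 0 0 0 2.5; 0 -1.5 -27 0 0 0 3; 0 -1.8 -31 0 0 0 3.5; 0 -1.9 -32.25 0 0 0 3.5; 0 -1.9 -32.25 0 0 0 3.5; 0 -1.9 -32.25 0 0 0 3.5"}}

```text
time: 22.8
ee_pos: [557.4, -243.8, 175.2]
tcp_rot: [-0.509, 0.491, -0.491, 0.509]
contact_force: [-0.4, -0.2, -0.7]
opening: 47.1
```

```bash
python3 - <<'E'
from h import *
s,im,d=snap('w11'); W=cloud(s,d)
tool(W,im,557,-245.6,85)
E
```

```text
22.8 [ 557.4 -243.8  175.2] 2.03 47.1
n 757 x 485.7 627.7 y@c -245.9 ang 1.8 z [5.0000e-03 3.9753e+01] med 39.9
```

View pics/w11.png

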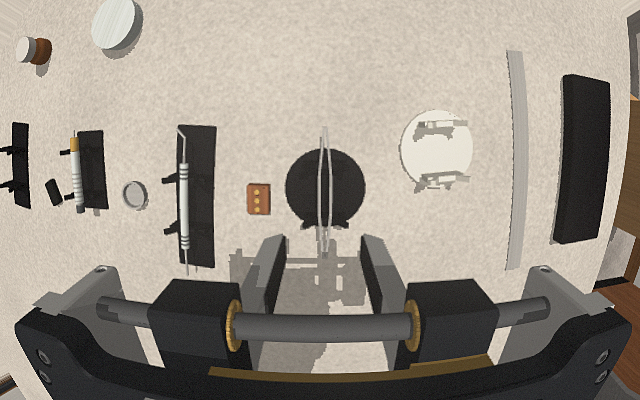

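Request:
{"name": "servo_tool", "arguments": {"increments": "0 0 0 -1 0 0 0; 0 0 0 -4 0 0 0; 0 0 0 -8 0 0 0; 0 0 0 -11.5 0 0 0; 0 0 0 -14 0 0 0; 0 0 0 -15 0 0 0; 0 0 0 -15.1 0 0 0; 0 0 0 -15.1 0 0 0; 0 0 0 -15.1 0 0 0"}}

```text
time: 23.98
ee_pos: [557.6, -245.8, 25.3]
tcp_rot: [-0.508, 0.491, -0.492, 0.508]
contact_force: [0.1, -0.1, 0.5]
opening: 46.7
```

Request:
{"name": "servo_tool", "arguments": {"increments": "1 0 0 0 0 0 0; 1 0 0 0 0 0 0; 1 0 0 0 0 0 0; 1 0 0 0 0 0 0; 1 0 0 0 0 0 0; 1 0 0 0 0 0 0", "force": 15}}

```text
time: 24.72
ee_pos: [557.2, -245.6, 24.4]
tcp_rot: [0.508, -0.492, 0.491, -0.508]
contact_force: [-0.7, 0.6, 0.2]
opening: 15.2
```

Request:
{"name": "servo_tool", "arguments": {"increments": "1 0 0 0.8 0 0 0; 1 0 0 2.8 0 0 0; 1 0 0 5.2 0 0 0; 1 0 0 7.2 0 0 0; 1 0.1 2 8 0 0 -0.5; 1 0.3 5.5 8 0 0 -1.2; 1 0.6 9.5 8 0 0 -2; 1 0.9 14 8 0 0 -3; 1 1.2 18.5 8 0 0 -4; 1 1.4 23 8 0 0 -5; 1 1.7 27.5 8 0 0 -6; 1 2 32 8 0 0 -7"}}

```text
time: 26.22
ee_pos: [576.4, 77.2, 104.5]
tcp_rot: [-0.477, 0.522, -0.521, 0.477]
contact_force: [0.4, -0.0, -0.4]
opening: 15.1
```

Request:
{"name": "servo_tool", "arguments": {"increments": "1 0.2 4.5 0 0 0 -1; 1 0.5 9 0 0 0 -2; 1 0.8 13 0 0 0 -3; 1 1 16.5 0 0 0 -3.7; 1 1.06 18.5 0 0 0 -4.1; 1 1.06 19.2 0 0 0 -4.1; 1 1.06 19.2 -1.5 0 0 -4.1; 1 1.06 19.2 -3 0 0 -4.1; 1 1.06 19.2 -3.5 0 0 -4.1; 1 1.06 19.2 -3.5 0 0 -4.1"}}

```text
time: 27.48
ee_pos: [587.7, 265.9, 68.9]
tcp_rot: [-0.459, 0.539, -0.538, 0.458]
contact_force: [-0.8, -0.1, 0.3]
opening: 14.8
```

```bash
python3 - <<'E'
from h import *
s,im,d=snap('w12'); W=cloud(s,d)
c=s['ee_pos']; tool(W,im,c[0],c[1],85,20,72,100); horns(W,587.4,266.2,-9.2)
E
```

```text
27.475 [587.7 265.9  68.9] -9.21 14.8
n 1893 x 546.3 657.4 y@c 265.4 ang -9.0 z [5.0000e-03 8.3989e+01] med 84.2
  horn 1 1 105 [620.8 282. ] 45.1
  horn 1 -1 103 [614.  241.3] 45.2
  horn -1 1 0 [nan nan] 
  horn -1 -1 0 [nan nan] 
  c [nan nan] len nan ang nan ang2 nan wid nan
```

View pics/w12.png

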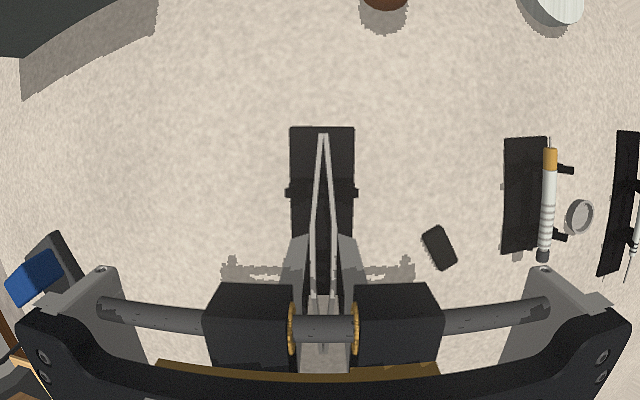

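Request:
{"name": "servo_tool", "arguments": {"increments": "1 0 0.03 -1.5 0 0 0; 1 0 0.03 -3 0 0 0; 1 0 0.03 -4 0 0 0; 1 0 0.03 -4.5 0 0 0; 1 0 0.03 -4.5 0 0 0; 1 0 0.03 -4.5 0 0 0"}}

```text
time: 28.28
ee_pos: [587.9, 266.8, 24.5]
tcp_rot: [-0.458, 0.538, -0.538, 0.458]
contact_force: [0.1, -0.5, -0.4]
opening: 15.1
```

Request:
{"name": "servo_tool", "arguments": {"increments": "0.5 0 0 0 0 0 0; 0.2 0 0 0 0 0 0; 0.2 0 0 0 0 0 0; 0.2 0 0 0 0 0 0; 0.2 0 0 2 0 0 0; 0.2 0 0 6 0 0 0; 0.2 0 0 11 0 0 0; 0.2 -2 -1 16 0 0 0; 0.2 -5 -3 20 0 0 0; 0.2 -7 -5 20 0 0 0; 0.2 -7 -5 20 0 0 0; 0.2 -7 -5 20 0 0 0"}}

```text
time: 29.78
ee_pos: [518.1, 217.0, 225.3]
tcp_rot: [0.458, -0.538, 0.538, -0.459]
contact_force: [-0.7, -0.2, -0.2]
opening: 37.8
```

```bash
python3 - <<'E'
from h import *
s,im,d=snap('w13'); W=cloud(s,d)
print('tweezers');tool(W,im,587.5,266.2,85,20);horns(W,587.4,266.2,-9.2)
print('pin');tool(W,im,576,77.3,85);horns(W,575.6,77.3,-1.5)
print('probe');tool(W,im,538.5,-87.8,85);horns(W,538.5,-87.8,-4)
im2,_=get_image('top'); cv2.imwrite('pics/top13.png',im2)
for t in('tin','jar'): print(t,[(round(r['conf'],2),np.round(r['point']).tolist()) for r in pinpoint('top',t)[:1]])
E
```

```text
29.775 [518.1 217.  225.3] -9.17 37.8
tweezers
n 681 x 516.9 656.7 y@c 265.8 ang -8.8 z [-2.0000e-03  3.9318e+01] med 39.6
  horn 1 1 22 [620.  281.7] 45.4
  horn 1 -1 29 [613.8 241.3] 45.1
  horn -1 1 29 [560.8 291.2] 45.4
  horn -1 -1 29 [554.8 250.5] 45.1
  c [587.4 266.2] len 59.9 ang -9.0 ang2 -8.5 wid 41.0
pin
n 720 x 524.6 632.9 y@c 78.1 ang -1.9 z [-2.0000e-03  4.2494e+01] med 42.9
  horn 1 1 30 [606.3  98. ] 45.5
  horn 1 -1 30 [604.9  56.7] 45.3
  horn -1 1 28 [546.3  99.9] 45.4
  horn -1 -1 27 [545.2  58.4] 45.3
  c [575.7  78.3] len 59.9 ang -1.7 ang2 -1.7 wid 41.4
probe
n 511 x 473.7 626.0 y@c -85.7 ang -4.1 z [-8.0000e-03  3.8884e+01] med 39.3
  horn 1 1 16 [569.3 -68. ] 45.6
  horn 1 -1 17 [ 566.8 -109. ] 45.2
  horn -1 1 20 [510.2 -63.5] 45.4
  horn -1 -1 23 [ 507.1 -105.6] 45.0
  c [538.4 -86.5] len 59.6 ang -3.8 ang2 -3.9 wid 41.6
tin []
jar [(0.81, [764.0, 184.0, -2.0])]
```

View pics/w13.png

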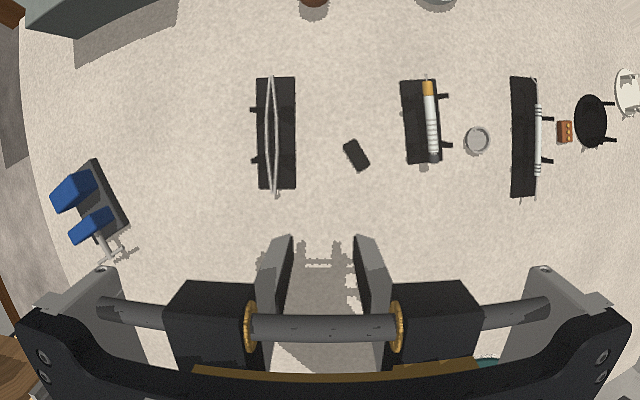

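View pics/top13.png

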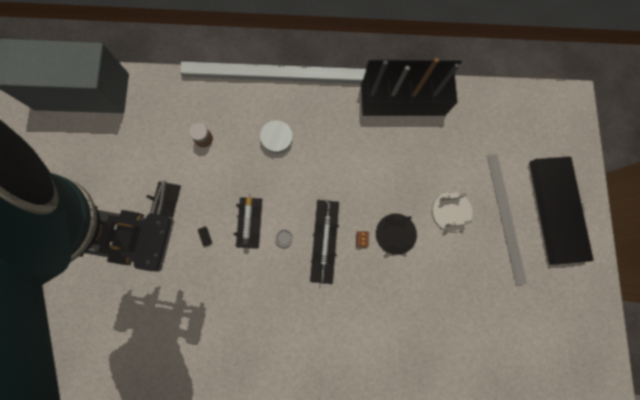

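All three tools sit centred and level on their own rests. The tin at (276,137) and the jar at (202,135) in the top picture are where they were in the first one. I'm handing in.

```bash
python3 - <<'E'
from cell import *
print(hand_in(), state()['time'])
E
```

```text
the job is handed in; nothing more can be done
the job is handed in; nothing more can be done
```

I laid the tweezers on the black spare rest and let go. Then I moved the probe to the long rest, the pin vise to the short rest, and the tweezers from the spare to the medium rest. I handed in at about 30 s with the gripper clear and about 200 mm above its last placing height.

- **Tools:** in the last wrist-camera measurements, each tool was within about 2 mm of its rest's middle in both directions. Each was aligned within about 1° and level within about 0.01 rad, at seat height.
- **Tin and jar:** both were at the same pixels in the top picture as at the start. The network's jar position was within about 3 mm of its first reading. The network missed the tin in that last picture, so only my comparison of the two pictures covers it.
- **Disagreement:** wrist-camera y positions shifted by 1–2 mm between views, so I used the nearest views to set the targets.

The hand-in gives no verdict, so I don't know the judged result.

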